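Gauge a gear housing and show the rod for reading

TASK

Take the orange-handled gauge rod from its grey cradle, slide it into the slanted guide tube of the green gear housing until its brass collar stops against the tube's mouth, and draw it right out again. Then present it for reading: finish while still holding the rod still and level, marked side up, with its tip over the middle of the white reading tile and about 10 cm above it. Leave the glue bottle, the tape and the red cap where they are.

Things in the scene. Friction and masses are not known exactly. Their poses are not given: they have to be found in the camera images.
- gauge_rod: Gauge rod, 220 mm, 160 g. Origin on its axis at the brass collar's front face; +x along the axis to the tip, +z marked side (up in the cradle). x = -130 to -30 mm: orange handle 18x18 mm, white stripe on the marked side; neck to -8; collar 34 mm across to 0; steel rod 10 mm across to 90, last 8 mm tapering to 5 mm. Balances near x = -60 mm.
- rod_grip (a point): A good place to grip the rod: on the axis at x = -75 mm, near the middle of the handle (18 mm across the fingers). In the cradle it stands 60 mm above the table, free on both sides; the cradle's rear support begins 24 mm behind this point. Axes as the rod's.
- rod_tip (a point): The rod's tip, on its axis at x = +90 mm. Axes as the rod's.
- cradle: Fixed grey cradle, base 215x56x10 mm. Origin on the table under rod_grip, +x toward the rod's tip. Two U-shaped supports 42 mm wide, open at the top, 45 mm behind and 115 mm ahead of the origin, 65 and 69 mm high; their cheeks rise 14 mm beside the rod: lift it straight up 20 mm or more first.
- gear_housing: Fixed green gear housing on a dark base plate 150x124 mm, 116 mm high, a shaft stub behind. Origin at the centre of its underside; z up; the guide tube comes out on its -x side.
- guide_tube: Fixed steel guide tube, outside 30 mm, bore 15 mm and 100 mm long. Origin at the centre of its open mouth, 120 mm above the table; +x along the axis INTO the tube, 35 degrees down from level; the mouth's face is square to it. The rod enters with its +x along this +x, any roll, and is home when its origin meets this origin, the collar on the mouth.
- reading_tile: Fixed white tile with a yellow border and a black cross at its middle, 90x90x8 mm. Origin at the centre of its underside, on the table.
- glue_bottle: Bystander: loose upright white glue bottle, 45x45x131 mm, origin at the centre of its underside.
- masking_tape: Bystander: loose roll of masking tape lying flat, 105x105x25 mm, origin at the centre of its underside.
- red_cap: Bystander: loose red plastic cap, 34x34x28 mm, origin at the centre of its underside.
Things that resemble listed ones, but are neither listed nor needed, are in the scene too. Of the things that look like the reading_tile, the largest one is meant.

How it is judged (in metres and radians):
On the way, in this order (a step that is already met when the one before it is completed fails the run):
1. the rod is fully in the guide tube, its collar against the mouth (within 2.5 mm), held by the fingers (x of gauge_rod in the frame of guide_tube between -0.0025 and 0.004 m and y of gauge_rod in the frame of guide_tube between -0.005 and 0.005 m and z of gauge_rod in the frame of guide_tube between -0.005 and 0.005 m and angle between the x axis of gauge_rod and the x axis of guide_tube, either way round below 0.1 rad and contact force between gauge_rod and the fingers above 1 N), for 0.2 s.
2. the rod is drawn right out of the tube (x of rod_tip in the frame of guide_tube below -0.01 m), for 0.1 s.
At the end, for the whole second after the job is handed in: The fingers still hold the rod still; it is level and marked side up within 8.5 degrees, its tip within 30 mm of the tile's middle seen from above and 60 to 160 mm above the table, and it touches neither cradle, housing, tile nor bystanders (angle between gauge_rod's own z axis and vertical below 0.15 rad and horizontal distance between rod_tip and reading_tile below 0.03 m and height (world z) of rod_tip between 0.06 and 0.16 m and contact force between gauge_rod and the fingers above 1 N and linear speed of gauge_rod below 0.02 m/s and angular speed of gauge_rod below 0.15 rad/s and contact force between gauge_rod and cradle below 0.05 N and contact force between gauge_rod and gear_housing below 0.05 N and contact force between gauge_rod and reading_tile below 0.05 N and contact force between gauge_rod and glue_bottle below 0.05 N and contact force between gauge_rod and masking_tape below 0.05 N and contact force between gauge_rod and red_cap below 0.05 N); the arm keeps its last pose, push and grip.
It fails at once if the glue bottle is moved more than 20 mm (distance of glue_bottle from where it was at the start of the episode above 0.02 m).
It fails at once if the roll of masking tape is moved more than 20 mm (distance of masking_tape from where it was at the start of the episode above 0.02 m).
It fails at once if the red cap is moved more than 20 mm (distance of red_cap from where it was at the start of the episode above 0.02 m).
It also fails if it takes over 48 s, if anything falls off the work surface, if the arm or the gripper's body presses on something with over 40 N, if the wrist force passes 120 N, or if a joint passes its speed limit or range.

ROBOT

A 6-joint arm with a two-finger parallel gripper is mounted at the origin on a cart in front of the work surface, level with it; the furniture and walls round the work are solid. World frame = base frame: x ahead of the robot, y to its left, z up, the work surface at z = 0. Lengths are in mm, angles in rad, forces in N, time in s.
With the tool pointing down it reaches from about 275 to 725 mm from the base axis. Payload 15.9 kg.
Tool frame: the origin (TCP) lies between the finger pads; the fingertips stand 14 mm ahead of it and the grasp point (between the pads) lies 5 mm behind it; z points along the fingers, y is the direction in which the jaws open and shut (so a half turn about z gives the same grasp; the last joint's range is limited). The gripper opens to 85 mm and grips with 20 to 120 N. Pads are 22 mm wide; open, the fingers measure 114 mm over their backs; the gripper's body (76 mm by 85 mm) begins 54 mm behind the grasp point. The pads swing forward as they close: fully open they stand 13 mm farther back than shut.
Start: joints at [-1.262, 0.213, -0.034, 1.323, 0, 1.571], TCP at [151.952, -476.336, 245.306] pointing down, gripper open.
Joint ranges: [-2.98, 2.98], [-0.74, 1.72], [-1.14, 1.35], [-2.1, 2.04], [-1.57, 1.44], [-3.14, 3.14]. Speed limits (rad/s): [1.89, 1.89, 2.39, 2.57, 3.14, 3.14].

INTERFACE

Orientations are given as a rotation vector (axis times angle).
In Python, from workcell import get_state, grab_frame, get_calibration, sign_off, boxes_of, pinpoint gives the robot as it stands.
- The arm moves only by the tool play_rows, never from a script. Its argument "deltas" is text: rows parted by semicolons, each of 7 numbers parted by spaces: the shift along the tool's x, y, z in m, then the turn, a rotation vector about the tool's x, y, z in rad, then the opening, from 0 (shut) to 1 (fully open). A call has 1 to 10 rows; each row shifts and turns the commanded pose from where the row before left it, along the tool's axes as they then stand; what a row does not reach is not made up. A row lasts 1/8 s, in which the tool goes at most 62.5 mm and 10.7 degrees, less where a joint would pass 70% of its speed; a pose out of reach is approached as far as the arm can. A call with a gripper value outside its range is refused whole. The fingers move at their own pace and stop on an object; "grip_force" is the grip in N (left out, the last holds). Time passes only in rows, so rows that do not move let the fingers close. It gives the time, the measured TCP pose, the force and the opening at its end, in the units of the state.
- get_state(): the state, without advancing time (a new reading comes with each control period).
- grab_frame(name): name is "scene" or "top" or "wrist"; returns (picture, depth): 400x640x3 uint8, red, green, blue; 400x640 float32, mm along the optical axis (not along the pixel's ray), 0 where there is no reading.
- get_calibration(name): a dict with "fx", "fy", "cx", "cy" (pixels), "eye" and "attitude" of the camera in the world. Camera axes: x right, y down, z forward; pixel columns grow to the right and rows downward; lengths in mm; the calibration is good to about 2 mm. A picture is of the moment at which its call begins: read the wrist's pose just before it. get_calibration takes no time and is no camera call; for the wrist camera it gives the pose at the moment of the call.
- sign_off(): hands the job in, once; it reports no verdict.
Trained networks look in the newest picture that a camera, given by its name, has taken for a name from the list of things; names that differ only in an ending like _2 or _b are one class to them, and where a whole thing is asked for, a point or a joint stands for the part that bears it (a point fixed in the world has none). Each returns a list of dicts, best first, with "score" (0 to 1); they miss things now and then, are a little off and sometimes report something else, mostly with a low value. They report only what shows in the picture. A call takes as long as a camera call. They do not tell look-alikes from the thing itself.
- boxes_of(thing, camera): "at" ([x, y, z] in mm, in world coordinates, good to about 4 mm: the middle of the surface that is visible of it).
- pinpoint(thing, camera): "at" ([x, y, z] in mm, in world coordinates, good to about 4 mm: a listed point, or the origin of a listed thing).
The state is a dict: "time": time; "qpos": joint angles; "qd": joint speeds; "effort": joint torques, N m; "tool_pos": TCP position; "tcp_rot": TCP orientation; "contact_force": force on the tool from outside, world axes, zero at the start; "ft_torque": the same for the moment, N m; "width": finger opening in mm.
Only numpy, scipy, OpenCV 4.12 (cv2) and the standard library are available. Lean on these libraries where they do the work, as an engineer would, in place of code of your own. Each camera call takes 0.05 s, during which the arm holds its last target.

## Working session

There is one attempt and no reset: what is moved stays moved. The work goes in short steps, Python scripts to look and compute and a tool call to move; the robot and the scene stay as the last step left them, time stands still between calls to the robot, and variables do not carry over. Pictures are saved under pics/ and viewed, and the job is handed in when it is done.

Besides the shell and the picture viewer there is one more tool, called after ">>>" as name(argument=value, ...) on one line, values as JSON. play_rows: Moves the arm, as the interface text tells. Its arguments: {"type":"object","properties":{"deltas":{"type":"string"},"grip_force":{"type":"number"}},"required":["deltas"]}

```bash
ls; mkdir -p pics
python3 - <<'E'
from workcell import *
import cv2
print(get_state())
for n in("scene","top"):
    p,d=grab_frame(n); cv2.imwrite(f"pics/{n}0.png",p[:,:,::-1]); print(n,get_calibration(n))
    for t in("gauge_rod","rod_grip","rod_tip","cradle","gear_housing","guide_tube","reading_tile","glue_bottle","masking_tape","red_cap"):
        print(t,[( [round(v) for v in q["at"]],round(q["score"],2)) for q in pinpoint(t,n)])
E
```

```text
pics
{'time': 0.0, 'qpos': array([-1.26198626e+00,  2.13360208e-01, -3.50721488e-02,  1.32353423e+00,
        1.92208897e-05,  1.57079250e+00]), 'qd': array([ 0.00099926,  0.0022274 , -0.00073276, -0.00183591,  0.00037515,
        0.00094255]), 'effort': array([-4.42901619e-04, -6.86165643e+01,  4.87112546e+01,  1.75494858e-02,
       -1.70149241e-05, -1.46992289e-05]), 'tool_pos': array([ 151.86262012, -476.01545943,  244.80896899]), 'tcp_rot': array([-3.10307135e+00, -4.82980197e-01,  2.52776395e-04]), 'contact_force': array([ 0.7390791 , -0.39765757,  0.07234006]), 'ft_torque': array([ 0.05223089, -0.04040458,  0.03680123]), 'width': 85.4549662233204}
scene {'fx': 384.73021141293464, 'fy': 384.73021141293464, 'cx': 323.50142771885083, 'cy': 193.63615281771686, 'eye': array([ 256.57140117, -739.12107585,  517.50982597]), 'attitude': array([-2.04682011,  0.38475658, -0.25343497])}
gauge_rod [([464, -126, 59], 0.82)]
rod_grip [([457, -204, 60], 0.72)]
rod_tip [([479, -39, 60], 0.74)]
cradle [([460, -203, 1], 0.72)]
gear_housing []
guide_tube [([582, 108, 119], 0.63)]
reading_tile [([
[... 210 characters left out ...]
0.55)]
top {'fx': 365.50875578811593, 'fy': 365.50875578811593, 'cx': 319.8813086622415, 'cy': 197.6304276993814, 'eye': array([415.56179574,   9.25709862, 941.73905775]), 'attitude': array([-2.1412701 ,  2.1506677 , -0.21342453])}
gauge_rod [([466, -129, 61], 0.8)]
rod_grip [([455, -205, 62], 0.57)]
rod_tip [([478, -38, 63], 0.73)]
cradle [([457, -207, 0], 0.98), ([423, 35, -1], 0.73)]
gear_housing [([564, 203, 1], 0.89)]
guide_tube [([577, 107, 118], 0.7), ([478, -38, 61], 0.18)]
reading_tile [([602, -120, 0], 0.7), ([636, -243, 2], 0.66), ([561, 0, -4], 0.58)]
glue_bottle [([714, -2, -3], 0.61), ([464, -128, 59], 0.34)]
masking_tape [([387, 233, -1], 0.81)]
red_cap [([424, 34, -1], 0.59)]
```

View pics/scene0.png

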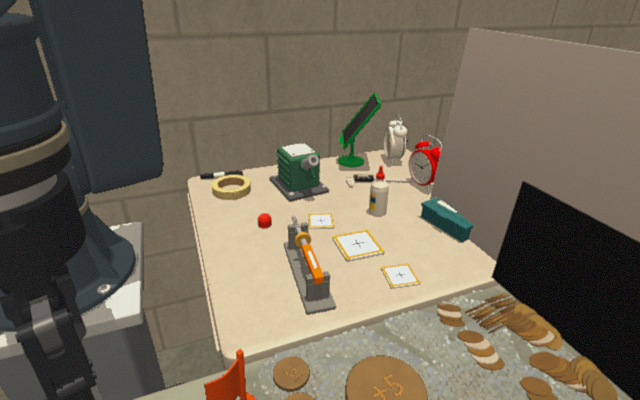

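View pics/top0.png

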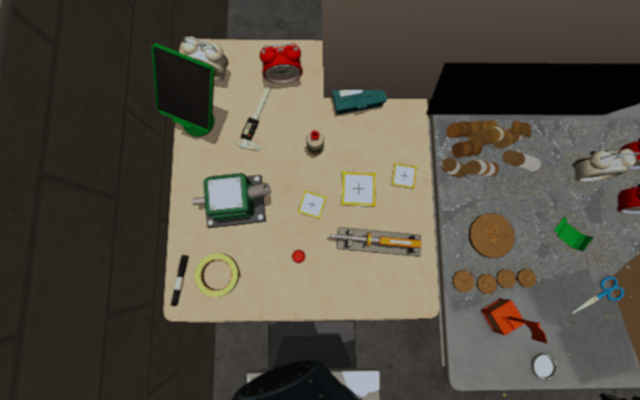

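The largest tile is the one at top pixel (359,189), about (602,-120). The rod lies in the cradle at (375,240) with its tip pointing +y. The housing is at (228,198), with its tube mouth at (262,190) facing -y.

```bash
cat > h.py <<'E'
import numpy as np, cv2
from scipy.spatial.transform import Rotation as R
from workcell import *
def frame(yaw,pitch):
    "tool rotation: x along rod (yaw deg, pitch deg down), z mostly down"
    y,p=np.radians([yaw,pitch])
    x=np.array([np.cos(y)*np.cos(p),np.sin(y)*np.cos(p),-np.sin(p)])
    yy=np.cross([0,0,-1],x); yy/=np.linalg.norm(yy)
    return R.from_matrix(np.c_[x,yy,np.cross(x,yy)])
def plan(pos,rot,n,cur=None,opening=1):
    if cur is None:
        s=get_state(); cur=(s["tool_pos"],R.from_rotvec(s["tcp_rot"]))
    p0,r0=np.array(cur[0],float),cur[1]; pos=np.array(pos,float)
    w=(r0.inv()*rot).as_rotvec(); rows=[]
    r=r0;p=p0.copy()
    dr=np.round(w/n,4)
    for i in range(n):
        tgt=p0+(pos-p0)*(i+1)/n
        d=np.round(r.inv().apply(tgt-p)/1000,4)
        rows.append(" ".join(f"{v:g}" for v in list(d)+list(dr))+f" {opening:g}")
        p=p+r.apply(d*1000); r=r*R.from_rotvec(dr)
    print("; ".join(rows)); print("end",p.round(1),"err",(p-pos).round(2),"rot err",(r.inv()*rot).magnitude().round(4))
    return p,r
def cam(n):
    c=get_calibration(n); return c,R.from_rotvec(c["attitude"])
def pts(c,d,us,vs):
    z=d[vs,us]; P=np.c_[(us-c["cx"])*z/c["fx"],(vs-c["cy"])*z/c["fy"],z]
    return R.from_rotvec(c["attitude"]).apply(P)+c["eye"]
E
python3 - <<'E'
from h import *
s=get_state();c,r=cam("wrist");t=R.from_rotvec(s["tcp_rot"])
print(c, t.inv().apply(c["eye"]-s["tool_pos"]), (t.inv()*r).as_matrix().round(3))
plan([520,-40,330],frame(90,0),8)
E
```

```text
{'fx': 344.0039092219762, 'fy': 344.0039092219762, 'cx': 316.9832848252435, 'cy': 197.97207357040108, 'eye': array([ 221.28720005, -455.16579596,  373.77218117]), 'attitude': array([ 2.33840745, -1.70868024, -0.25031731])} [  72.49022571    0.91059412 -128.48067199] [[-0.    -0.958 -0.287]
 [ 1.    -0.     0.   ]
 [-0.    -0.287  0.958]]
0.0604 -0.038 -0.0106 -0 -0 -0.1578 1; 0.0656 -0.028 -0.0106 -0 -0 -0.1578 1; 0.0692 -0.0173 -0.0106 -0 -0 -0.1578 1; 0.0711 -0.0063 -0.0105 -0 -0 -0.1578 1; 0.0712 0.005 -0.0106 -0 -0 -0.1578 1; 0.0695 0.0161 -0.0106 -0 -0 -0.1578 1; 0.0661 0.0268 -0.0106 -0 -0 -0.1578 1; 0.0611 0.0369 -0.0106 -0 -0 -0.1578 1Traceback (most recent call last):
  File "<stdin>", line 4, in <module>
  File "h.py", line 22, in plan
    print("; ".join(rows)); print("end",p.round(1),"err",(p-pos).round(2),"rot err",(r.inv()*rot).magnitude().round(4))
                                                                                    ^^^^^^^^^^^^^^^^^^^^^^^^^^^^^^^
AttributeError: 'float' object has no attribute 'round'
```

```bash
sed -i 's/magnitude().round(4)/magnitude()/; s/np.round(w\/n,4)/np.round(w\/n,3)/; s/\/1000,4)/\/1000,3)/' h.py
python3 - <<'E'
from h import *
plan([560,15,240],frame(90,-30),14)
E
```

```text
0.038 -0.025 0 0.024 0.032 -0.088 1; 0.041 -0.021 0.003 0.024 0.032 -0.088 1; 0.042 -0.017 0.004 0.024 0.032 -0.088 1; 0.043 -0.014 0.005 0.024 0.032 -0.088 1; 0.044 -0.009 0.008 0.024 0.032 -0.088 1; 0.044 -0.005 0.009 0.024 0.032 -0.088 1; 0.045 -0.002 0.01 0.024 0.032 -0.088 1; 0.044 0.003 0.012 0.024 0.032 -0.088 1; 0.043 0.007 0.013 0.024 0.032 -0.088 1; 0.042 0.011 0.014 0.024 0.032 -0.088 1; 0.04 0.015 0.016 0.024 0.032 -0.088 1; 0.038 0.019 0.016 0.024 0.032 -0.088 1; 0.036 0.023 0.017 0.024 0.032 -0.088 1; 0.033 0.026 0.017 0.024 0.032 -0.088 1
end [560.3  14.7 239.8] err [ 0.26 -0.3  -0.22] rot err 0.006551533650980315
```

>>> play_rows(deltas="0.038 -0.025 0 0.024 0.032 -0.088 1; 0.041 -0.021 0.003 0.024 0.032 -0.088 1; 0.042 -0.017 0.004 0.024 0.032 -0.088 1; 0.043 -0.014 0.005 0.024 0.032 -0.088 1; 0.044 -0.009 0.008 0.024 0.032 -0.088 1; 0.044 -0.005 0.009 0.024 0.032 -0.088 1; 0.045 -0.002 0.01 0.024 0.032 -0.088 1")

```text
time: 1.98
tool_pos: [356.7, -229.2, 242.9]
tcp_rot: [-2.618, -1.316, -0.285]
contact_force: [0.3, -0.7, -0.4]
width: 85.4
```

>>> play_rows(deltas="0.044 0.003 0.012 0.024 0.032 -0.088 1; 0.043 0.007 0.013 0.024 0.032 -0.088 1; 0.042 0.011 0.014 0.024 0.032 -0.088 1; 0.04 0.015 0.016 0.024 0.032 -0.088 1; 0.038 0.019 0.016 0.024 0.032 -0.088 1; 0.036 0.023 0.017 0.024 0.032 -0.088 1; 0.033 0.026 0.017 0.024 0.032 -0.088 1; 0 0 0 0 0 0 1; 0 0 0 0 0 0 1")

```text
time: 3.1
tool_pos: [560.1, 14.5, 239.6]
tcp_rot: [-1.924, -1.924, -0.509]
contact_force: [0.2, 0.0, -0.2]
width: 85.7
```

Run:
```python
from h import *
s=get_state(); c=get_calibration("wrist"); p,d=grab_frame("wrist")
np.savez("w1.npz",p=p,d=d,**c)
print(s["time"],s["tool_pos"],s["qpos"],c["eye"])
cv2.imwrite("pics/w1.png",p[:,:,::-1])
for t in("guide_tube","gear_housing","reading_tile"): print(t,[(q["at"],round(q["score"],2)) for q in pinpoint(t,"wrist")])
```

```text
3.1 [560.05555447  14.51986035 239.61497142] [-0.23795832  0.42952401  0.14595354  1.42996677  0.50579618  1.29573378] [561.49340196  11.98922678 386.97065836]
guide_tube [([578.9, 109.2, 119.7], 0.79)]
gear_housing [([570.3, 198.6, -0.6], 0.79)]
reading_tile [([553.0, 2.7, 0.2], 0.66)]
```

View pics/w1.png

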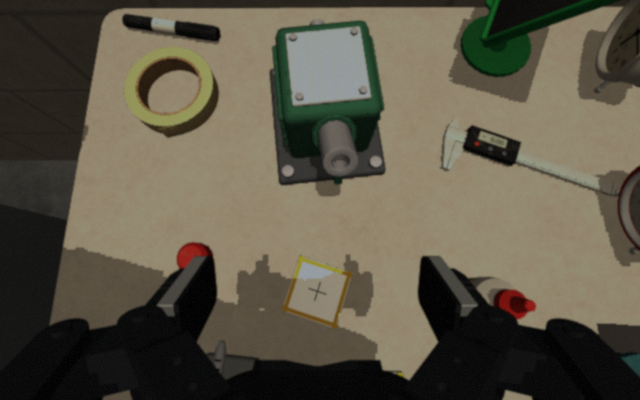

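The tube mouth shows at wrist pixel (341,160), with the housing above it. I'll fit the tube to the depth data.

Run:
```python
from h import *
from scipy.optimize import least_squares
D=np.load("w1.npz"); c={k:D[k] for k in("fx","fy","cx","cy","eye","attitude")}; d=D["d"]
v,u=np.mgrid[100:200,300:390]; u=u.ravel();v=v.ravel()
ok=d[v,u]>0; P=pts(c,d,u[ok],v[ok])
m=(P[:,2]>85); P=P[m]; m0=np.array([579,109,119.7])
print(len(P))
def axis(y,p): return np.array([np.cos(p)*np.cos(y),np.cos(p)*np.sin(y),-np.sin(p)])
def res(q,P):
    a=axis(q[3],q[4]); r=P-q[:3]; t=r@a; rad=np.linalg.norm(r-np.outer(t,a),axis=1)
    cyl=np.where((t>-3),rad-15,1e3); 
    pl=np.where((rad<17)&(rad>6),t,1e3)
    return np.where(abs(cyl)<abs(pl),cyl,pl)
for free in(0,1):
  q=np.r_[m0,np.radians(98),np.radians(35)]
  for it in range(6):
    a=axis(q[3],q[4]); r=P-q[:3]; t=r@a; rad=np.linalg.norm(r-np.outer(t,a),axis=1)
    s=(abs(res(q,P))<(6 if it<2 else 3))&(t<35)&(t>-5)
    f=(lambda x:res(np.r_[x,np.radians(35)] if not free else x,P[s]))
    o=least_squares(f,q if free else q[:4],loss="soft_l1",f_scale=0.5)
    q=o.x if free else np.r_[o.x,np.radians(35)]
  print(q[:3].round(2),np.degrees(q[3:]).round(2),s.sum(),np.median(abs(res(q,P[s]))).round(2))
# base plate/housing yaw and border check from top plate? white top plate colour mask
p=D["p"]
hsv=cv2.cvtColor(p,cv2.COLOR_RGB2HSV)
k=(hsv[...,1]<40)&(hsv[...,2]>140); k[:, :270]=0;k[:,390:]=0;k[130:]=0
vv,uu=np.nonzero(k); Q=pts(c,d,uu,vv); Q=Q[abs(Q[:,2]-np.median(Q[:,2]))<4]
print("plate",len(Q),np.median(Q,0),cv2.minAreaRect(Q[:,:2].astype(np.float32)))
```

```text
3980
[577.56 106.28 119.5 ] [96.5 35. ] 1378 0.29
[577.56 106.21 119.39] [96.47 34.57] 1376 0.29
plate 5004 [567.54160687 198.19711603 115.78369074] ((567.5055541992188, 199.928466796875), (67.65845489501953, 72.1349105834961), 5.979404926300049)
```

Run:
```python
from h import *
plan([456,-208,170],frame(82.3,0),8)
```

```text
-0.028 -0.013 -0.006 -0.005 -0.065 0.016 1; -0.029 -0.012 -0.005 -0.005 -0.065 0.016 1; -0.03 -0.012 -0.002 -0.005 -0.065 0.016 1; -0.03 -0.012 -0.001 -0.005 -0.065 0.016 1; -0.029 -0.011 0.001 -0.005 -0.065 0.016 1; -0.03 -0.011 0.003 -0.005 -0.065 0.016 1; -0.03 -0.01 0.005 -0.005 -0.065 0.016 1; -0.03 -0.009 0.007 -0.005 -0.065 0.016 1
end [ 456.3 -208.4  170.1] err [ 0.33 -0.37  0.1 ] rot err 0.003921977597391617
```

>>> play_rows(deltas="-0.028 -0.013 -0.006 -0.005 -0.065 0.016 1; -0.029 -0.012 -0.005 -0.005 -0.065 0.016 1; -0.03 -0.012 -0.002 -0.005 -0.065 0.016 1; -0.03 -0.012 -0.001 -0.005 -0.065 0.016 1; -0.029 -0.011 0.001 -0.005 -0.065 0.016 1; -0.03 -0.011 0.003 -0.005 -0.065 0.016 1; -0.03 -0.01 0.005 -0.005 -0.065 0.016 1; -0.03 -0.009 0.007 -0.005 -0.065 0.016 1; 0 0 0 0 0 0 1")

```text
time: 4.42
tool_pos: [455.7, -208.5, 169.7]
tcp_rot: [-2.362, -2.068, -0.002]
contact_force: [1.3, 0.5, 0.0]
width: 85.1
```

Run:
```python
from h import *
s=get_state(); c=get_calibration("wrist"); p,d=grab_frame("wrist")
np.savez("w2.npz",p=p,d=d,**c)
print(s["time"],s["tool_pos"],s["qpos"],c["eye"])
cv2.imwrite("pics/w2.png",p[:,:,::-1])
for t in("rod_grip","rod_tip","gauge_rod","cradle"): print(t,[(q["at"],round(q["score"],2)) for q in pinpoint(t,"wrist")])
hsv=cv2.cvtColor(p,cv2.COLOR_RGB2HSV)
k=(hsv[...,0]>5)&(hsv[...,0]<18)&(hsv[...,1]>170)&(hsv[...,2]>100)&(d>0)
v,u=np.nonzero(k);P=pts(c,d,u,v); P=P[(abs(P[:,2]-68)<8)]
print(len(P),P.mean(0),cv2.minAreaRect(P[:,:2].astype(np.float32)))
```

```text
4.425 [ 455.73637232 -208.54996281  169.7091903 ] [-0.43045909  0.24359615 -0.18788261  1.14109325  0.00215021  1.27266627] [ 465.82882204 -138.0197905   298.37093683]
rod_grip [([459.3, -206.4, 60.1], 0.61)]
rod_tip []
gauge_rod [([463.7, -129.3, 56.7], 0.7)]
cradle [([462.2, -202.3, -3.3], 0.72)]
2659 [ 457.98131386 -201.27307468   68.93619403] ((457.4616394042969, -194.3018798828125), (128.5017547607422, 20.748870849609375), 83.24742126464844)
```

View pics/w2.png

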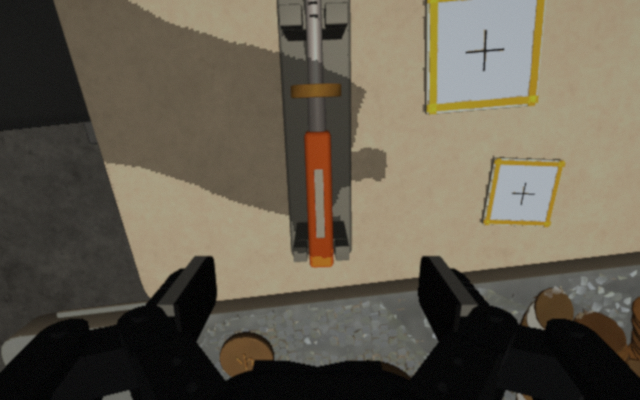

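Run:
```python
from h import *
D=np.load("w2.npz"); c={k:D[k] for k in("fx","fy","cx","cy","eye","attitude")}; d=D["d"];p=D["p"]
hsv=cv2.cvtColor(p,cv2.COLOR_RGB2HSV)
k=(hsv[...,0]>3)&(hsv[...,0]<18)&(hsv[...,1]>150)&(hsv[...,2]>90)&(d>0)
k[:120]=0
v,u=np.nonzero(k);P=pts(c,d,u,v); P=P[(abs(P[:,2]-69)<3)]
# add stripe: use all; line via row-wise centre
cen=[]
for r in range(140,255):
    q=np.nonzero(k[r])[0]
    q=q[(q>290)&(q<345)]
    if len(q)>4: cen.append(((q.min()+q.max())/2,r))
cen=np.array(cen)
def at(uv,z):
    r=R.from_rotvec(c["attitude"]).apply(np.c_[(uv[:,0]-c["cx"])/c["fx"],(uv[:,1]-c["cy"])/c["fy"],np.ones(len(uv))])
    return c["eye"]+r*((z-c["eye"][2])/r[:,2])[:,None]
C=at(cen,69)[:,:2]; print("top z",np.median(P[:,2]))
l=cv2.fitLine(C.astype(np.float32),cv2.DIST_HUBER,0,.01,.01).ravel(); a=l[:2]*np.sign(l[1]); print("yaw",np.degrees(np.arctan2(a[1],a[0])),"pt",l[2:])
s=(P[:,:2]-l[2:])@a; print("s range",np.percentile(s,[0,.5,99.5,100]))
for e in(s.min()+55,s.max()-45): print("grip est",l[2:]+a*e)
# steel rod
k2=cv2.inRange(p,(90,80,80),(255,255,255))>0
cc=[]
for r in range(30,80):
    q=[x for x in range(300,330) if k2[r,x]]
    # 
    z=d[r,300:335]
# collar
k3=(hsv[...,0]>8)&(hsv[...,0]<25)&(hsv[...,1]>120)&(d>0);k3[:70]=0;k3[110:]=0;k3[:,:280]=0;k3[:,350:]=0
v,u=np.nonzero(k3);Q=pts(c,d,u,v);Q=Q[Q[:,2]>50];s3=(Q[:,:2]-l[2:])@a;n=np.array([-a[1],a[0]]);t3=(Q[:,:2]-l[2:])@n
print("collar s",s3.min(),s3.max(),"t",t3.min(),t3.max(),"z",Q[:,2].max()); print("grip from collar front",l[2:]+a*(np.percentile(s3,98)-75))
print("handle end", (p[255:270,320]).tolist())
```

```text
top z 68.62135122858487
yaw 84.30234 pt [ 457.53333 -205.13062]
s range [-53.57893083 -52.74911344  45.06078172  45.24816748]
grip est [ 457.67440766 -203.71656671]
grip est [ 457.55796304 -204.8836738 ]
collar s 67.52765916562196 75.48097244750284 t -15.942035776486557 16.084100380169012 z 78.25417428057122
grip from collar front [ 457.57387341 -204.72420655]
handle end [[146, 65, 21], [155, 85, 27], [162, 101, 32], [164, 105, 33], [165, 106, 34], [163, 104, 30], [164, 104, 33], [164, 106, 32], [163, 103, 32], [163, 102, 30], [164, 99, 32], [163, 99, 47], [166, 127, 94], [166, 150, 122], [165, 153, 125]]
```

Run:
```python
from h import *
a=plan([457.6,-204.6,90],frame(84.2,0),3)
plan([457.6,-204.6,55],frame(84.2,0),2,a)
```

```text
0.001 -0 0.027 -0 -0.001 -0.01 1; 0.001 -0 0.026 -0 -0.001 -0.01 1; 0.001 -0 0.027 -0 -0.001 -0.01 1
end [ 457.6 -204.3   90. ] err [0.04 0.27 0.03] rot err 0.0014961298740229065
-0 -0 0.018 -0 -0 0.001 1; -0 -0 0.017 -0 -0 0.001 1
end [ 457.6 -204.3   55. ] err [0.03 0.29 0.03] rot err 0.0009320124640235047
```

>>> play_rows(deltas="0.001 0 0.027 0 -0.001 -0.01 1; 0.001 0 0.026 0 -0.001 -0.01 1; 0.001 0 0.027 0 -0.001 -0.01 1; 0 0 0.018 0 0 0.001 1; 0 0 0.017 0 0 0.001 1; 0 0 0 0 0 0 1")

```text
time: 5.42
tool_pos: [456.7, -204.1, 54.0]
tcp_rot: [-2.33, -2.104, 0.002]
contact_force: [-1.2, -0.5, 0.4]
width: 85.4
```

Run:
```python
from h import *
s=get_state();print(s); p,d=grab_frame("wrist");cv2.imwrite("pics/w3.png",p[:,:,::-1])
```

```text
{'time': 5.425, 'qpos': array([-4.20214470e-01,  3.37111291e-01, -3.75750585e-01,  8.60715843e-01,
        9.15735743e-05,  1.25233939e+00]), 'qd': array([-0.00186543, -0.02096965,  0.02896223,  0.02588727, -0.0020534 ,
        0.00022773]), 'effort': array([-2.18499609e-02, -7.10278416e+01,  4.05264866e+01, -1.28031950e+00,
        3.33559474e-03,  1.53665274e-02]), 'tool_pos': array([ 456.74058588, -204.05505998,   53.95534149]), 'tcp_rot': array([-2.32962651e+00, -2.10386100e+00,  1.63287021e-03]), 'contact_force': array([-1.17401447, -0.49540595,  0.40938143]), 'ft_torque': array([-0.00309005,  0.0151182 ,  0.02387976]), 'width': 85.42214537853873}
```

View pics/w3.png

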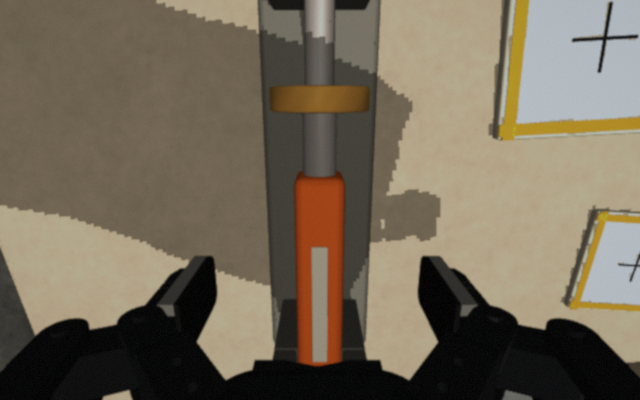

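The handle is centred between the pads at pixel (320,270), aligned with the tool. Now I'll close the gripper.

>>> play_rows(deltas="0 0 0 0 0 0 0; 0 0 0 0 0 0 0; 0 0 0 0 0 0 0; 0 0 0 0 0 0 0; 0 0 0 0 0 0 0; 0 0 0 0 0 0 0; 0 0 0 0 0 0 0; 0 0 0 0 0 0 0", grip_force=70)

```text
time: 6.48
tool_pos: [457.2, -204.7, 55.1]
tcp_rot: [-2.332, -2.105, 0.001]
contact_force: [-1.9, 1.1, 7.2]
width: 17.1
```

>>> play_rows(deltas="0 0 -0.01 0 0 0 0; 0 0 -0.015 0 0 0 0; 0 0 -0.025 0 0 0 0; 0 0 -0.035 0 0 0 0; 0 0 -0.035 0 0 0 0; 0 0 0 0 0 0 0")

```text
time: 7.22
tool_pos: [458.7, -205.3, 178.0]
tcp_rot: [2.329, 2.102, 0.002]
contact_force: [0.5, 0.4, -1.7]
width: 16.9
```

Run:
```python
from h import *
s=get_state();print(s); c=get_calibration("wrist");p,d=grab_frame("wrist");cv2.imwrite("pics/w4.png",p[:,:,::-1]);np.savez("w4.npz",p=p,d=d,tp=s["tool_pos"],tr=s["tcp_rot"],**c)
for t in("rod_grip","rod_tip","gauge_rod"): print(t,[(q["at"],round(q["score"],2)) for q in pinpoint(t,"wrist")])
```

```text
{'time': 7.225, 'qpos': array([-4.20709703e-01,  2.36636283e-01, -1.75341744e-01,  1.15457816e+00,
       -2.53234263e-04,  1.25236590e+00]), 'qd': array([ 1.11043781e-05,  3.12960803e-02, -6.75031629e-02, -5.53605500e-02,
       -1.68465564e-03, -1.50508710e-03]), 'effort': array([ 1.04544215e-03, -7.24308228e+01,  5.01456821e+01,  2.12742202e+00,
        1.29721520e-02, -1.31341940e-04]), 'tool_pos': array([ 458.66186368, -205.30002192,  178.03840364]), 'tcp_rot': array([2.32913612e+00, 2.10231439e+00, 2.32362715e-03]), 'contact_force': array([ 0.52560795,  0.43558531, -1.66677244]), 'ft_torque': array([-0.02806275, -0.03934527, -0.00674894]), 'width': 16.88650941277807}
rod_grip [([459.1, -206.5, 183.5], 0.84)]
rod_tip []
gauge_rod [([464.1, -128.6, 180.7], 0.89)]
```

View pics/w4.png

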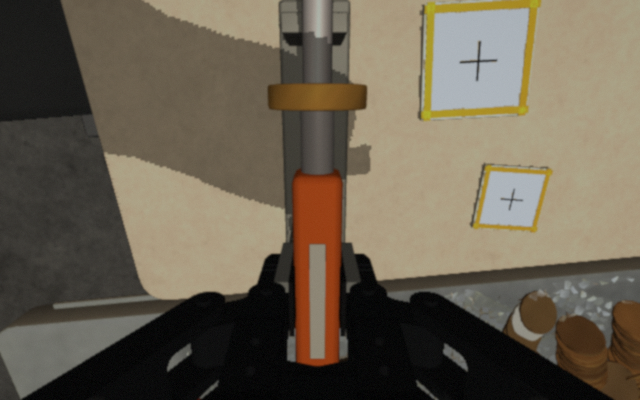

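The rod is held and clear of the cradle, with its collar at (318,96) and handle at (317,260). I'll measure its pose in the tool frame.

```bash
cat > rod.py <<'E'
from h import *
from scipy.optimize import least_squares
def rodfit(f):
    D=np.load(f); c={k:D[k] for k in("fx","fy","cx","cy","eye","attitude")}; d=D["d"]
    t=R.from_rotvec(D["tr"])
    v,u=np.mgrid[0:240,255:385]; u=u.ravel();v=v.ravel();ok=(d[v,u]>0)
    P=t.inv().apply(pts(c,d,u[ok],v[ok])-D["tp"])
    P=P[(abs(P[:,2]+5)<28)&(abs(P[:,1])<25)]
    x=P[:,0]
    print("x range",x.min(),x.max())
    H=P[(x<40)&(abs(P[:,1])<7)]
    A=np.c_[H[:,0],np.ones(len(H))]; k=np.linalg.lstsq(A,H[:,2],rcond=None)[0]
    print("handle top slope(deg)",np.degrees(k[0]),"axis z at x0",k[1]+9, len(H))
    S=P[(x>84)&(abs(P[:,1])<9)&(abs(P[:,2]+5)<9)] # steel rod, r=5
    N=P[(x>48)&(x<62)&(abs(P[:,1])<9)]
    g=lambda q:np.linalg.norm(np.c_[S[:,1]-q[0]-q[1]*S[:,0],S[:,2]-q[2]-q[3]*S[:,0]],axis=1)-5
    o=least_squares(g,[0,0,-5,0],loss="soft_l1",f_scale=.5); q=o.x
    print("steel: y0 %.2f yaw %.2f z0 %.2f slope %.2f"%(q[0],np.degrees(q[1]),q[2],np.degrees(q[3])),len(S),"x",S[:,0].min(),S[:,0].max(),"y@80 %.2f z@80 %.2f"%(q[0]+80*q[1],q[2]+80*q[3]))
    C=P[(np.hypot(P[:,1],P[:,2]+5)>12)&(x>55)&(x<95)]
    print("collar x",np.percentile(C[:,0],[1,50,99]),"y",C[:,1].min(),C[:,1].max(),"z",C[:,2].min())
E
python3 -c "
from rod import *
rodfit('w4.npz')"
```

```text
x range 20.940124350313628 100.95481040593675
handle top slope(deg) -0.10325767698374205 axis z at x0 -4.594458157680208 1915
steel: y0 0.04 yaw 0.02 z0 -5.00 slope 0.35 1692 x 84.02525341951939 100.95481040593675 y@80 0.06 z@80 -4.51
collar x [67.55345267 71.42926719 75.19682713] y -16.66970593819628 16.670672183941083 z -23.698508400959305
```

```bash
cat > ins.py <<'E'
from h import *
M=np.array([577.6,106.3,119.5]); F=frame(96.3,35); a=F.as_matrix()[:,0]; z=F.as_matrix()[:,2]
def tcp(s): return M+a*s-75*a+5*z
def rodpose(cx=75.):
    st=get_state(); t=R.from_rotvec(st["tcp_rot"]); o=st["tool_pos"]+t.apply([cx,0,-5]); 
    print("t",st["time"],"rod in tube frame",F.inv().apply(o-M).round(2),"ang",np.degrees((F.inv()*t).as_rotvec()).round(2),"F(tube)",F.inv().apply(st["contact_force"]).round(1),"tau",st["ft_torque"].round(2),"w",round(st["width"],2),"q",st["qpos"].round(2))
E
python3 - <<'E'
from ins import *
print(tcp(-120),tcp(0))
plan(tcp(-120),F,10,opening=0)
E
```

```text
[595.4430767  -55.32056689 227.25164487] [584.65638647  42.38405094 158.4224725 ]
0.016 0.012 -0.005 -0.007 -0.061 -0.02 0; 0.016 0.013 -0.007 -0.007 -0.061 -0.02 0; 0.015 0.013 -0.007 -0.007 -0.061 -0.02 0; 0.014 0.013 -0.007 -0.007 -0.061 -0.02 0; 0.014 0.014 -0.009 -0.007 -0.061 -0.02 0; 0.012 0.014 -0.009 -0.007 -0.061 -0.02 0; 0.012 0.014 -0.01 -0.007 -0.061 -0.02 0; 0.011 0.015 -0.011 -0.007 -0.061 -0.02 0; 0.01 0.015 -0.011 -0.007 -0.061 -0.02 0; 0.009 0.015 -0.012 -0.007 -0.061 -0.02 0
end [595.7 -55.  227.5] err [0.27 0.35 0.25] rot err 0.005906838593264448
```

>>> play_rows(deltas="0.016 0.012 -0.005 -0.007 -0.061 -0.02 0; 0.016 0.013 -0.007 -0.007 -0.061 -0.02 0; 0.015 0.013 -0.007 -0.007 -0.061 -0.02 0; 0.014 0.013 -0.007 -0.007 -0.061 -0.02 0; 0.014 0.014 -0.009 -0.007 -0.061 -0.02 0; 0.012 0.014 -0.009 -0.007 -0.061 -0.02 0; 0.012 0.014 -0.01 -0.007 -0.061 -0.02 0; 0.011 0.015 -0.011 -0.007 -0.061 -0.02 0; 0.01 0.015 -0.011 -0.007 -0.061 -0.02 0; 0.009 0.015 -0.012 -0.007 -0.061 -0.02 0")

```text
time: 8.68
tool_pos: [596.2, -54.6, 227.4]
tcp_rot: [1.757, 1.954, -0.554]
contact_force: [0.7, -0.2, -1.1]
width: 16.4
```

>>> play_rows(deltas="0 0 0 0 0 0 0; 0 0 0 0 0 0 0")

```text
time: 8.93
tool_pos: [595.7, -55.4, 227.5]
tcp_rot: [1.76, 1.954, -0.551]
contact_force: [0.8, -0.7, -2.0]
width: 16.7
```

```bash
python3 - <<'E'
from ins import *
rodpose()
plan(tcp(-110),F,1,opening=0)
s=get_state(); c=get_calibration("wrist");p,d=grab_frame("wrist");cv2.imwrite("pics/w5.png",p[:,:,::-1]);np.savez("w5.npz",p=p,d=d,tp=s["tool_pos"],tr=s["tcp_rot"],**c)
p2,d2=grab_frame("scene");cv2.imwrite("pics/s5.png",cv2.resize(p2[80:240,200:456,::-1],None,fx=3,fy=3))
E
python3 -c "
from rod import *
rodfit('w5.npz')"
```

```text
t 8.925 rod in tube frame [-1.2021e+02  6.2000e-01 -4.0000e-02] ang [-0.07 -0.07  0.32] F(tube) [0.5 0.7 2.1] tau [ 0.62  0.07 -0.03] w 16.73 q [ 0.2   0.43  0.09  1.29 -0.61  1.69]
0.01 -0 0 0.001 0.001 -0.006 0
end [594.8 -47.3 221.7] err [ 0.28 -0.08  0.22] rot err 0.0005176574242023697
x range 21.12375211649928 101.13603267593098
handle top slope(deg) 0.11348210564234905 axis z at x0 -4.183162153795751 1904
steel: y0 0.12 yaw -0.17 z0 -4.26 slope 0.19 1711 x 84.00206784257645 101.13603267593098 y@80 -0.13 z@80 -3.99
collar x [67.73996292 71.61059373 75.37772139] y -16.831863357554965 16.61267179655329 z -22.98148230162771
```

View pics/w5.png

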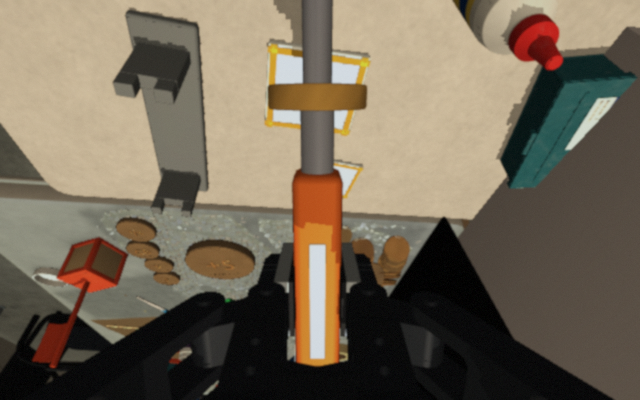

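View pics/s5.png

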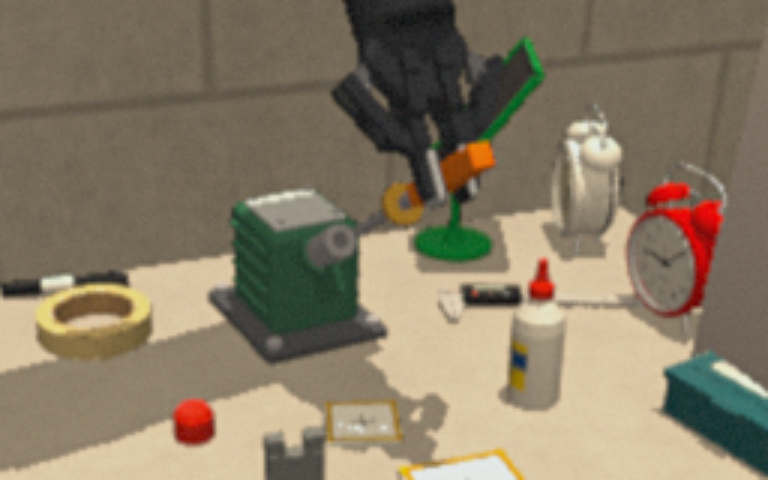

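Run:
```python
from ins import *
x=plan(tcp(-95),F,2,opening=0)
x=plan(tcp(-75),F,2,cur=x,opening=0)
```

```text
0.013 -0 0 0.001 0.001 -0.003 0; 0.013 -0 0 0.001 0.001 -0.003 0
end [593.5 -34.7 213.2] err [0.28 0.25 0.24] rot err 0.001227014233540726
0.01 -0 0 -0 -0 -0 0; 0.01 -0 0 -0 -0 -0 0
end [591.7 -18.4 201.7] err [0.3  0.26 0.25] rot err 0.001227014233540726
```

>>> play_rows(deltas="0.013 0 0 0.001 0.001 -0.003 0; 0.012 0 0 0.001 0.001 -0.003 0; 0.008 0 0 0 0 0 0; 0.008 0 0 0 0 0 0; 0 0 0 0 0 0 0; 0 0 0 0 0 0 0")

```text
time: 9.78
tool_pos: [592.7, -21.9, 204.8]
tcp_rot: [1.756, 1.96, -0.553]
contact_force: [-0.2, -0.2, -1.4]
width: 16.9
```

Run:
```python
from ins import *
rodpose()
p2,d2=grab_frame("scene");cv2.imwrite("pics/s6.png",cv2.resize(p2[100:230,230:400,::-1],None,fx=4,fy=4))
p2,d2=grab_frame("top");cv2.imwrite("pics/t6.png",cv2.resize(p2[150:250,180:340,::-1],None,fx=4,fy=4))
```

```text
t 9.775 rod in tube frame [-79.64   0.95  -0.89] ang [-0.04  0.    0.02] F(tube) [ 0.7 -0.2  1.3] tau [0.65 0.13 0.01] w 16.91 q [ 0.26  0.46  0.08  1.28 -0.6   1.75]
```

View pics/s6.png

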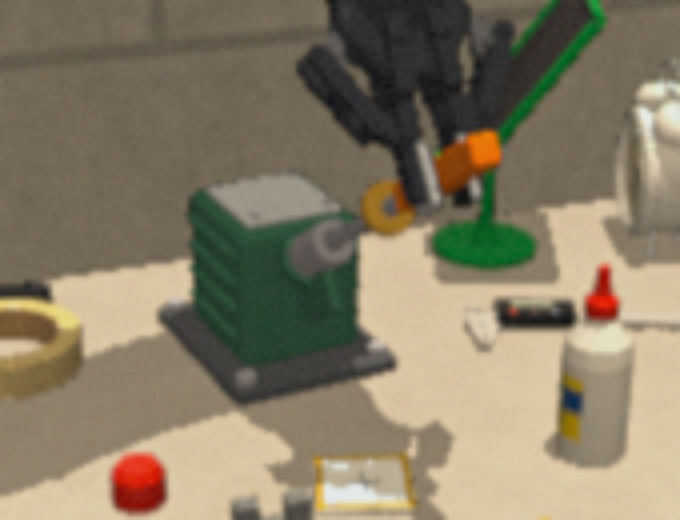

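View pics/t6.png

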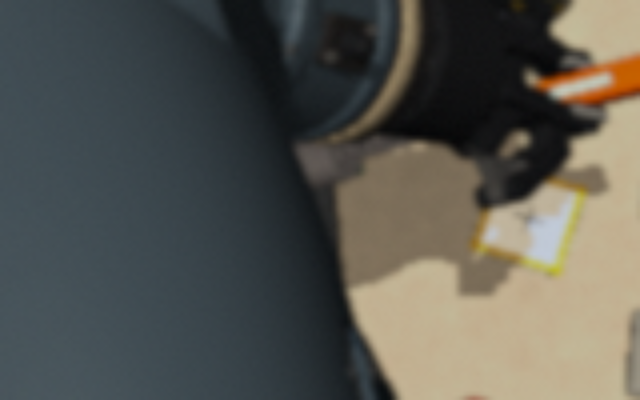

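The tip sits in the mouth, around (335,240) in the scene crop, and no force shows. Continuing in.

>>> play_rows(deltas="0.01 -0.0004 0.0003 0 0 0 0; 0.01 -0.0003 0.0003 0 0 0 0; 0.01 0 0 0 0 0 0; 0.01 0 0 0 0 0 0; 0 0 0 0 0 0 0")

```text
time: 10.5
tool_pos: [588.2, 11.0, 180.6]
tcp_rot: [1.755, 1.962, -0.554]
contact_force: [-0.5, -0.4, -0.5]
width: 17.0
```

Run:
```python
from ins import *
rodpose()
```

```text
t 10.5 rod in tube frame [-38.55  -0.05  -0.08] ang [-0.01 -0.   -0.06] F(tube) [ 0.  -0.5  0.6] tau [ 0.69 -0.   -0.05] w 17.0 q [ 0.31  0.5   0.07  1.28 -0.6   1.81]
```

>>> play_rows(deltas="0.01 0 0 0 0 0 0; 0.01 0 0 0 0 0 0; 0.01 0 0 0 0 0 0; 0.003 0 0 0 0 0 0; 0 0 0 0 0 0 0")

```text
time: 11.12
tool_pos: [585.3, 37.4, 162.2]
tcp_rot: [1.756, 1.961, -0.553]
contact_force: [0.1, 0.1, -0.9]
width: 16.8
```

Run:
```python
from ins import *
rodpose()
```

```text
t 11.125 rod in tube frame [-6.29  0.12 -0.21] ang [-0.02 -0.   -0.01] F(tube) [0.6 0.1 0.6] tau [ 0.66  0.08 -0.02] w 16.82 q [ 0.35  0.53  0.07  1.28 -0.59  1.87]
```

>>> play_rows(deltas="0.002 0 0 0 0 0 0; 0.002 0 0 0 0 0 0; 0.001 0 0 0 0 0 0; 0.001 0 0 0 0 0 0; 0 0 0 0 0 0 0")

```text
time: 11.75
tool_pos: [584.9, 41.8, 159.1]
tcp_rot: [1.756, 1.96, -0.553]
contact_force: [0.5, -3.7, 1.4]
width: 16.9
```

Run:
```python
from ins import *
rodpose()
```

```text
t 11.75 rod in tube frame [-0.86  0.19 -0.19] ang [-0.03 -0.03  0.02] F(tube) [-3.9  0.   1. ] tau [-0.28  0.07 -0.02] w 16.94 q [ 0.36  0.54  0.07  1.28 -0.59  1.87]
```

>>> play_rows(deltas="0.001 0 0 0 0 0 0; 0.001 0 0 0 0 0 0; 0.001 0 0 0 0 0 0; 0 0 0 0 0 0 0; 0 0 0 0 0 0 0")

```text
time: 12.38
tool_pos: [585.0, 42.0, 159.1]
tcp_rot: [1.754, 1.955, -0.556]
contact_force: [-0.7, -23.5, 17.2]
width: 17.2
```

```bash
python3 - <<'E'
from ins import *
rodpose()
s=get_state(); c=get_calibration("wrist");p,d=grab_frame("wrist");cv2.imwrite("pics/w7.png",p[:,:,::-1]);np.savez("w7.npz",p=p,d=d,tp=s["tool_pos"],tr=s["tcp_rot"],**c)
p2,d2=grab_frame("scene");cv2.imwrite("pics/s7.png",cv2.resize(p2[100:230,230:400,::-1],None,fx=4,fy=4))
E
python3 -c "
from rod import *
rodfit('w7.npz')"
```

```text
t 12.375 rod in tube frame [-0.74  0.37  0.11] ang [-0.06 -0.31  0.1 ] F(tube) [-28.9  -3.3  -0.8] tau [-4.73  0.1  -0.25] w 17.16 q [ 0.36  0.54  0.07  1.28 -0.59  1.88]
x range 21.02033392713647 100.26807357356695
handle top slope(deg) -0.09842030546305557 axis z at x0 -4.207907733575915 1890Traceback (most recent call last):
  File "<string>", line 3, in <module>
    rodfit('w7.npz')
    ~~~~~~^^^^^^^^^^
  File "rod.py", line 18, in rodfit
    print("steel: y0 %.2f yaw %.2f z0 %.2f slope %.2f"%(q[0],np.degrees(q[1]),q[2],np.degrees(q[3])),len(S),"x",S[:,0].min(),S[:,0].max(),"y@80 %.2f z@80 %.2f"%(q[0]+80*q[1],q[2]+80*q[3]))
                                                                                                                ~~~~~~~~~~^^
    return umr_minimum(a, axis, None, out, keepdims, initial, where)
ValueError: zero-size array to reduction operation minimum which has no identity
```

View pics/w7.png

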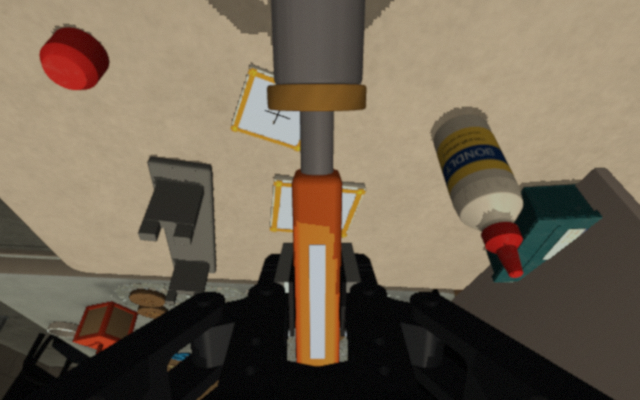

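View pics/s7.png

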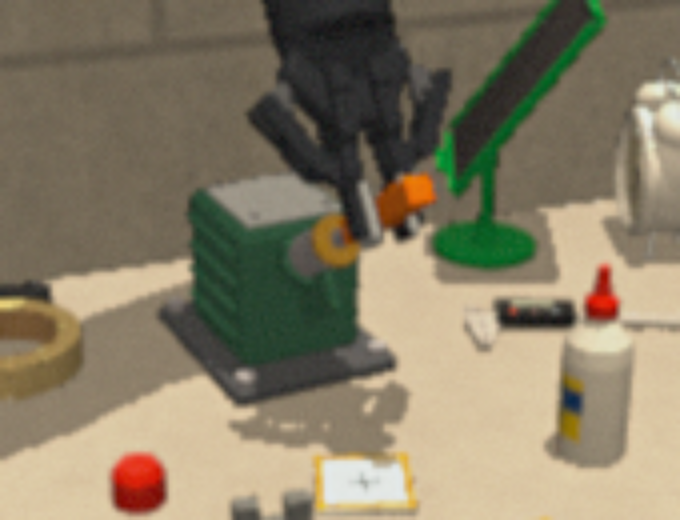

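The collar is flush on the tube mouth at (317,92), and 29 N shows a hard stop. Step 1 was held for over 0.2 s. Now I'll draw it out along the axis.

>>> play_rows(deltas="-0.003 0 0 0 0 0 0; -0.006 0 0 0 0 0 0; -0.015 0 0 0 0 0 0; -0.015 0 0 0 0 0 0; -0.015 0 0 0 0 0 0; -0.015 0 0 0 0 0 0; -0.015 0 0 0 0 0 0; -0.015 0 0 0 0 0 0; -0.015 0 0 0 0 0 0; -0.015 0 0 0 0 0 0")

```text
time: 13.72
tool_pos: [596.2, -61.3, 231.7]
tcp_rot: [1.756, 1.961, -0.553]
contact_force: [-0.3, 0.1, -1.4]
width: 16.8
```

>>> play_rows(deltas="0 0 0 0 0 0 0; 0 0 0 0 0 0 0")

```text
time: 13.98
tool_pos: [596.0, -60.3, 230.8]
tcp_rot: [1.756, 1.961, -0.553]
contact_force: [0.0, -0.6, -1.0]
width: 16.7
```

```bash
python3 - <<'E'
from ins import *
rodpose()
s=get_state(); c=get_calibration("wrist");p,d=grab_frame("wrist");cv2.imwrite("pics/w8.png",p[:,:,::-1]);np.savez("w8.npz",p=p,d=d,tp=s["tool_pos"],tr=s["tcp_rot"],**c)
print([(q["at"],round(q["score"],2)) for q in pinpoint("reading_tile","wrist")])
E
python3 -c "
from rod import *
rodfit('w8.npz')
# tile crosses from saved wrist views via yellow borders
for f in('w2.npz','w4.npz'):
    D=np.load(f); c={k:D[k] for k in('fx','fy','cx','cy','eye','attitude')}; d=D['d'];p=D['p']
    hsv=cv2.cvtColor(p,cv2.COLOR_RGB2HSV)
    k=((hsv[...,2]>150)&(hsv[...,1]<60)).astype(np.uint8); k[:,:400]=0;k[220:]=0
    k=cv2.morphologyEx(k,cv2.MORPH_CLOSE,np.ones((7,7)))
    n,l,st,ce=cv2.connectedComponentsWithStats(k)
    for i in range(1,n):
        if st[i,4]>800:
            v,u=np.nonzero(l==i);P=pts(c,d,u,v);print(f,st[i],ce[i].round(1),np.median(P[:,2]),cv2.minAreaRect(P[:,:2].astype(np.float32)))
"
```

```text
t 13.975 rod in tube frame [-1.2618e+02  1.0000e-02 -6.0000e-02] ang [-0.01  0.01 -0.  ] F(tube) [ 0.1 -0.1  1.2] tau [ 0.7   0.1  -0.05] w 16.73 q [ 0.19  0.43  0.09  1.29 -0.61  1.67]
[([636.4, -239.1, 0.9], 0.61), ([600.4, -117.5, -4.7], 0.56)]
x range 20.735287051830515 101.08671540398349
handle top slope(deg) 0.09233722541762185 axis z at x0 -4.214573424525783 1907
steel: y0 -0.11 yaw -0.03 z0 -4.75 slope 0.47 1720 x 84.00034808060428 101.08671540398349 y@80 -0.15 z@80 -4.09
collar x [67.74512407 71.60885308 75.39545646] y -16.90290357236921 16.52445971560246 z -22.414256074883063
w2.npz [ 437    0  100  104 9465] [483.8  48.8] 7.397267955350571 ((553.5631713867188, -117.03861999511719), (75.20377349853516, 169.05091857910156), 83.00361633300781)
w2.npz [  407     0   233   220 22320] [552.7 136.9] -0.5609393993976539 ((604.273681640625, -197.05743408203125), (259.74615478515625, 200.60671997070312), 7.260836124420166)
w2.npz [400  32  30  68 884] [412.9  69. ] -0.3577775129288341 ((513.8350830078125, -119.86418151855469), (50.60733413696289, 89.30734252929688), 81.17755126953125)
w4.npz [  400     0   240   220 26632] [542.9 137. ] -0.6087461594050012 ((610.9435424804688, -189.87840270996094), (268.41900634765625, 202.97064208984375), 9.110502243041992)
w4.npz [ 431    8   98  103 8906] [478.1  58.3] 7.405267059207745 ((551.8510131835938, -118.48200988769531), (74.3750991821289, 169.89657592773438), 87.20133972167969)
w4.npz [ 400   15   26   95 1031] [411.7  72.9] -0.166329032009628 ((517.6607055664062, -109.97064208984375), (70.07786560058594, 89.66807556152344), 76.88699340820312)
```

View pics/w8.png

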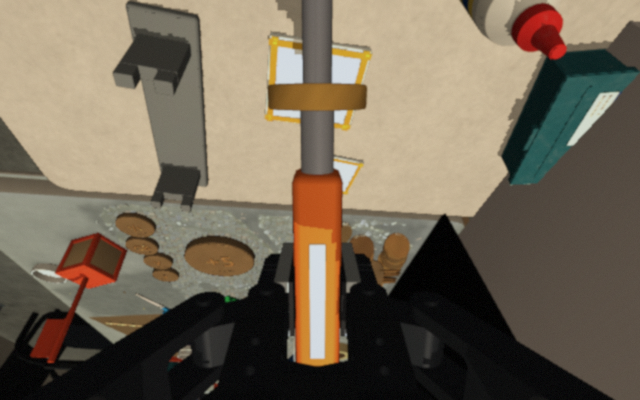

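Run:
```python
from h import *
for f,uv in(('w2.npz',(485,50)),('w4.npz',(478,61))):
    D=np.load(f); r=R.from_rotvec(D["attitude"]).apply([(uv[0]-D["cx"])/D["fx"],(uv[1]-D["cy"])/D["fy"],1]); print(f,D["eye"]+r*(8-D["eye"][2])/r[2])
c=get_calibration("top");r=R.from_rotvec(c["attitude"]).apply([(359-c["cx"])/c["fx"],(188.5-c["cy"])/c["fy"],1]); print(c["eye"]+r*(8-c["eye"][2])/r[2])
```

```text
w2.npz [ 599.2445474  -120.68081629    8.        ]
w4.npz [ 598.85177704 -121.06214173    8.        ]
[ 599.28425996 -120.81374403    8.        ]
```

Run:
```python
from h import *
G=frame(60,0); t=np.array([599.2-82.5,-120.8-165*np.sin(np.pi/3),105])
x=plan(t+[0,0,70],G,10,opening=0)
plan(t,G,4,cur=x,opening=0)
```

```text
-0.013 -0.01 0.016 0.019 0.059 0.061 0; -0.014 -0.009 0.015 0.019 0.059 0.061 0; -0.015 -0.008 0.014 0.019 0.059 0.061 0; -0.017 -0.007 0.014 0.019 0.059 0.061 0; -0.018 -0.005 0.012 0.019 0.059 0.061 0; -0.019 -0.004 0.012 0.019 0.059 0.061 0; -0.02 -0.002 0.01 0.019 0.059 0.061 0; -0.02 -0.001 0.01 0.019 0.059 0.061 0; -0.021 -0 0.008 0.019 0.059 0.061 0; -0.022 0.002 0.007 0.019 0.059 0.061 0
end [ 516.8 -264.2  174.8] err [ 0.06 -0.47 -0.21] rot err 0.005143788523481447
0 -0 0.017 0 -0 0.001 0; 0 -0 0.018 0 -0 0.001 0; 0 -0 0.017 0 -0 0.001 0; 0 -0 0.018 0 -0 0.001 0
end [ 516.9 -264.2  104.8] err [ 0.18 -0.52 -0.21] rot err 0.002018709109763558
```

>>> play_rows(deltas="-0.013 -0.01 0.016 0.019 0.059 0.061 0; -0.014 -0.009 0.015 0.019 0.059 0.061 0; -0.015 -0.008 0.014 0.019 0.059 0.061 0; -0.017 -0.007 0.014 0.019 0.059 0.061 0; -0.018 -0.005 0.012 0.019 0.059 0.061 0; -0.019 -0.004 0.012 0.019 0.059 0.061 0; -0.02 -0.002 0.01 0.019 0.059 0.061 0; -0.02 -0.001 0.01 0.019 0.059 0.061 0; -0.021 0 0.008 0.019 0.059 0.061 0; -0.022 0.002 0.007 0.019 0.059 0.061 0")

```text
time: 15.32
tool_pos: [516.7, -264.7, 174.8]
tcp_rot: [2.718, 1.575, 0.005]
contact_force: [0.5, -0.6, -1.9]
width: 16.8
```

>>> play_rows(deltas="0 0 0.017 0 0 0.001 0; 0 0 0.018 0 0 0.001 0; 0 0 0.017 0 0 0.001 0; 0 0 0.018 0 0 0.001 0; 0 0 0 0 0 0 0; 0 0 0 0 0 0 0; 0 0 0 0 0 0 0; 0 0 0 0 0 0 0")

```text
time: 16.32
tool_pos: [517.3, -264.6, 105.7]
tcp_rot: [2.718, 1.57, 0.003]
contact_force: [-0.6, 0.3, -2.1]
width: 17.1
```

```bash
python3 - <<'E'
from h import *
s=get_state(); t=R.from_rotvec(s["tcp_rot"]); print(s["time"],"tip",s["tool_pos"]+t.apply([165,0,-5]),"z axis",t.as_matrix()[:,2].round(4),"w",s["width"],s["contact_force"],s["qd"].round(3))
c=get_calibration("wrist");p,d=grab_frame("wrist");cv2.imwrite("pics/w9.png",p[:,:,::-1]);np.savez("w9.npz",p=p,d=d,tp=s["tool_pos"],tr=s["tcp_rot"],**c)
for n in("scene","top"):
    p2,d2=grab_frame(n)
    cv2.imwrite(f"pics/{n}9.png",p2[:,:,::-1])
    for k in("rod_tip","reading_tile","glue_bottle","masking_tape","red_cap"): print(n,k,[(np.round(q["at"]),round(q["score"],2)) for q in pinpoint(k,n)])
E
python3 -c "
from rod import *
rodfit('w9.npz')"
```

```text
16.325 tip [ 599.71196192 -121.70305309  110.76674187] z axis [ 0.0031 -0.001  -1.    ] w 17.12396213877595 [-0.5837547   0.27053634 -2.0680848 ] [ 0.     0.002 -0.004 -0.002  0.     0.   ]
scene rod_tip []
scene reading_tile [(array([ 599., -122.,    1.]), 0.74), (array([561.,   3.,  -2.]), 0.71), (array([ 634., -240.,    0.]), 0.68), (array([711.,  -7.,   2.]), 0.28), (array([ 517., -263.,  107.]), 0.16)]
scene glue_bottle [(array([712.,  -8.,   0.]), 0.42)]
scene masking_tape [(array([387., 237.,   2.]), 0.81)]
scene red_cap [(array([430.,  37.,  -0.]), 0.77)]
top rod_tip [(array([ 600., -120.,  110.]), 0.78)]
top reading_tile [(array([ 635., -240.,    3.]), 0.83), (array([559.,  -0.,  -5.]), 0.78), (array([ 600., -122.,   -5.]), 0.71)]
top glue_bottle [(array([713.,  -5.,  -1.]), 0.82)]
top masking_tape [(array([386., 234.,   0.]), 0.93), (array([711.,  -2.,   0.]), 0.57)]
top red_cap [(array([422.,  30.,  -5.]), 0.71)]
x range 21.228945035136032 100.9676848543318
handle top slope(deg) 0.00040797024900504647 axis z at x0 -4.641200673651129 1906
steel: y0 0.67 yaw -0.18 z0 -5.62 slope 0.75 1711 x 84.01451552620918 100.9676848543318 y@80 0.42 z@80 -4.57
collar x [67.73364657 71.61607156 75.3912394 ] y -16.335572344615848 17.065901166260847 z -23.750390201991404
```

View pics/w9.png

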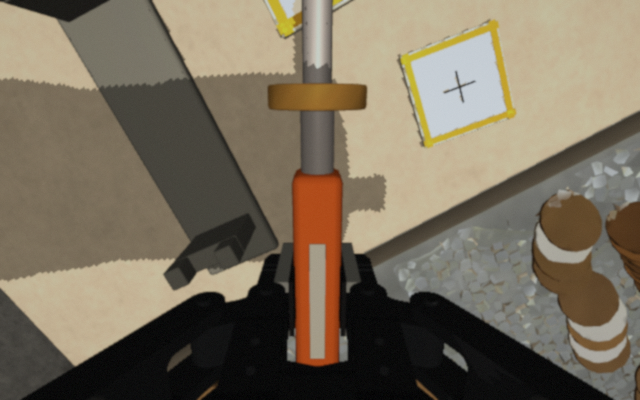

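View pics/scene9.png

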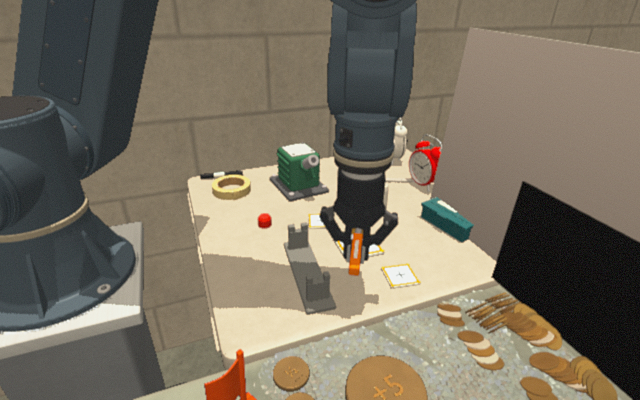

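The rod is level with its white stripe facing up (wrist image (317,300)). Its tip is at about (600,-121,111), over the tile at (599,-121). The bystanders are where they were and the arm is still, so I'm handing in.

```bash
python3 -c "
from workcell import *
print(sign_off())"
```

```text
the job is handed in; nothing more can be done
None
```

The job is handed in after about 16.5 s of the 48 s allowed; no verdict is reported. I took the rod from the cradle and slid it into the guide tube until the collar met the mouth. It pressed there with about 29 N, within 1 mm axially and 0.4 mm sideways by arm pose. I then drew it straight out until its tip was about 36 mm clear of the mouth.

- **Final pose:** The rod is held still and level to under 1°, with its white stripe up. Its tip is at about (600, -121, 111) mm by arm pose and (600, -120, 110) from the top camera. The tile's middle is at (599, -121), so the tip is about 1 mm off and about 10 cm above it.
- **Bystanders:** The glue bottle and the tape read within about 4 mm of where they started, and the red cap within about 6 mm, which is near the detector noise.
- **Check that failed:** The scene camera could not find the rod tip at the end because the gripper hid it. No other check disagreed.

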